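# Set and lock the indexing stand

### The arm

A 6-joint arm with a two-finger parallel gripper is mounted at the origin on the work surface. World frame = base frame: x ahead of the robot, y to its left, z up, the work surface at z = 0. Lengths are in m, angles in degrees, forces in N, time in s.
With the tool pointing down it reaches from about 0.35 to 0.875 m from the base axis. Payload 4.2 kg.
Tool frame: the origin (TCP) lies where the fingers leave the gripper's body, on its centre line; the fingertips stand 70 mm ahead of it and the grasp point (between the pads) lies 51 mm ahead of it; z points along the fingers, y is the direction in which the jaws open and shut (so a half turn about z gives the same grasp; the last joint's range is limited). The gripper opens to 87 mm and grips with 3 to 60 N. Pads are 19 mm wide; open, the fingers measure 117 mm over their backs; the gripper's body (75 mm by 190 mm) begins 51 mm behind the grasp point.
Start: joints at [-49.297, 22.042, 0.453, 0, -68.411, -14.817], TCP at [0.273, -0.562, 0.292] pointing down, gripper open.
Joint ranges: [-179.83, 179.83], [-69.29, 118.12], [-61.27, 80.66], [-181.25, 117.63], [-171.15, -9.14], [-177.46, 177.46]. Speed limits (degrees/s): [159.86, 159.86, 180, 180, 180, 180].

### API

Orientations are given as a 3x3 rotation matrix whose columns are the frame's x, y, z axes.
In Python, from station import sense, capture, camera_model, finish_job gives the robot as it stands.
- The arm moves only by the shell command python3 -m inch 'ROWS'. ROWS is JSON, a list of rows, each an object with "hand": the closure, from 0 (fully open) to 1 (shut); "slide": the shift along the world's x, y, z in cm, a list of three; "yaw": the turn about the world's z in rad. A call has 1 to 10 rows; each row is the pose to reach, as a shift and turn from the pose commanded when the call began; what a row does not reach only later rows make up. A row lasts 1/8 s, in which the tool goes at most 62.5 mm and 10.7 degrees, less where a joint would pass 70% of its speed; a pose out of reach is approached as far as the arm can. A call with a gripper value outside its range is refused whole. The fingers move at their own pace and stop on an object; the grip force is fixed at half the most. Time passes only in rows, so rows that repeat a pose let the fingers close. It gives the time, the measured TCP pose, the force and the opening at its end, in the units of the state.
- sense(): the state, without advancing time (a new reading comes with each control period).
- capture(name): name is "scene" or "side" or "wrist"; returns the picture (384x512x3 uint8, blue, green, red); there is no depth.
- camera_model(name): a dict with "mtx" (3x3 intrinsics, pixels), "xyz" and "orientation" of the camera in the world; the wrist camera has in their place "tool_from_camera" (4x4, takes a point from camera to tool coordinates, whose origin is the TCP and whose axes are the flange's). Camera axes: x right, y up, looking along -z (the intrinsics and any distortion apply to the point x, -y, -z); pixel columns grow to the right and rows downward; lengths in m; the calibration is good to about 2 mm. The wrist camera is an equidistant fisheye: a pixel r from the principal point sees the ray r / f radians off the axis. A picture is of the moment at which its call begins: read the wrist's pose just before it. camera_model takes no time and is no camera call.
- finish_job(): hands the job in, once; it reports no verdict.
The state is a dict: "time_s": time; "joints": joint angles; "joint_velocities": joint speeds; "effort": joint torques, N m; "tcp_pos": TCP position; "ee_rot": TCP orientation; "wrist_force": force on the tool from outside, world axes, zero at the start; "moment": the same for the moment, N m; "gripper_width": opening from 0.0 (shut) to 1.0 (fully open).
Only numpy, scipy, OpenCV 4.12 (cv2) and the standard library are available. Lean on these libraries where they do the work, as an engineer would, in place of code of your own. Each camera call takes 0.05 s, during which the arm holds its last target. There are 200 camera calls.

### The job

On the green indexing stand that carries the bowl blank, push the flat steel index arm round with a fingertip until its nose points straight at the tall pointed pin (not at the low square block) and leave it there. Then push the ball-ended clamp lever round until it is fully home against its stop post, without disturbing the arm. Only push: do not grip the arm or the lever, and leave the tin, the gouge and the chuck key where they are.

Things in the scene. Friction and masses are not known exactly. Their poses are not given: they have to be found in the camera images.
- stand: Fixed green cast-iron stand. Origin: on the bench under the hub's axis, z up. Plate: x -90 to +125, y -165 to +165 mm, 15 mm thick. On a column turn a steel hub (84 mm across, top 63 mm over the bench) and bowl blank (90 mm across, top 86 mm), with the index arm, which works on the -x side. Clamp lever on the +x side; its stop post (12 mm thick, top 76 mm over the bench) at x 66, y 25 mm.
- pointer (a joint): Turn of the index arm about the upright axis of the hub, rad, positive anticlockwise seen from above; at 0 the arm points along the stand's -x axis. Range -1.95 to 1.95. It turns stiffly (about 0.12 N m), stays where it is left and does not coast. Starts roughly midway between pin and block.
- pointer_nose (a point): Tip of the index arm, 125 mm from the hub's axis, 58 mm above the bench. The frame turns with the arm: -x points outward along it, z up. Flat steel bar 14 mm wide, 16 mm high (50 to 66 mm above the bench), free from 42 to 111 mm from the axis, then a nose 8 mm wide, 12 mm high, to 125 mm. 35 mm of free air between it and the plate.
- pointer_axis (a point): Point on the upright axis of hub, bowl blank and arm, 58 mm above the bench.
- pin_mid (a point): The pin to point at: fixed upright round steel pin, 14 mm thick, conical point, top 81 mm above the bench. This point is on its axis, 58 mm above the bench. It stands about 145 mm from the hub's axis, just beyond the arm's reach, near the stand's +y or -y end (this varies), up to 30 mm off the end's middle.
- stub: The low square steel block at the other end of the plate, 26 x 26 mm, its top 37 mm above the bench, fixed; not to be pointed at. Origin: centre of its underside, 15 mm above the bench.
- lever (a joint): Turn of the clamp lever about its upright pivot, rad: 0 = fully home (against the stop post, lying along the stand's +y axis), growing clockwise seen from above as it swings open to the stand's +x side; starts 0.65 to 1.0. Turns stiffly (about 0.12 N m), stays where it is left; stopped hard at 0.
- lever_pivot (a point): Point on the lever's upright pivot axis, 68 mm above the bench; at x 80, y -50 mm in the stand's frame.
- lever_ball (a point): Centre of the black ball at the lever's end, 95 mm from the pivot, 68 mm above the bench. The frame turns with the lever: y points from pivot to ball, x to the outer (opening) side. Flat steel bar 12 mm wide, 12 mm high (62 to 74 mm above the bench), free from 14 to 82 mm from the pivot; ball 26 mm high, 30 mm across.
- tin: Loose round metal tin, 64 mm across, 50 mm high, standing near one end of the plate (stand's +y end). Origin: centre of its underside. Leave alone.
- gouge: Loose turning gouge lying on the bench near the stand's -y end, wooden handle and steel shaft, 280 mm long along its x (from -130 to +150 mm), 33 mm high. Origin: on the bench under the shaft side of its handle's middle. Leave alone.
- chuck_key: Loose T-shaped steel chuck key lying on the bench, 92 mm long along its x, 70 mm wide, 14 mm high, beyond the stand's +x, +y corner. Origin: on the bench under the middle of its rod. Leave alone.

How it is judged (in metres and radians):
On the way, in this order (a step that is already met when the one before it is completed fails the run):
1. the arm's nose points at the pin and rests, the clamp lever still open (y of pin_mid in the frame of pointer_nose between -0.007 and 0.007 m and x of pin_mid in the frame of pointer_nose below 0 m and velocity of joint pointer between -0.05 and 0.05 rad/s and value of joint lever above 0.4 rad), for 0.3 s.
2. the clamp lever is home, the arm still pointing at the pin (y of pin_mid in the frame of pointer_nose between -0.007 and 0.007 m and x of pin_mid in the frame of pointer_nose below 0 m and value of joint lever below 0.06 rad), for 0.2 s.
At the end, for the whole second after the job is handed in: The middle line of the arm, produced outward, passes within 7 mm of the pin's axis (it meets the pin), the arm is at rest, and the lever is within 0.06 rad of its stop (all of step 2 and velocity of joint pointer between -0.05 and 0.05 rad/s); the robot touches nothing.
It fails at once if the lever is closed while the arm does not point at the pin (value of joint lever below 0.3 rad and not (y of pin_mid in the frame of pointer_nose between -0.012 and 0.012 m and x of pin_mid in the frame of pointer_nose below 0 m)).
It fails at once if the arm is gripped (both its sides pressed by the fingers at once) (contact force between any of pointer_c2, pointer_c3 and the fingers above 2.5 N and contact force between any of pointer_c4, pointer_c5 and the fingers above 2.5 N).
It fails at once if the lever is gripped (both its sides pressed by the fingers at once) (contact force between any of lever_c1, lever_c2 and the fingers above 2.5 N and contact force between any of lever_c3, lever_c4 and the fingers above 2.5 N).
It fails at once if the tin, the gouge or the chuck key is moved or lifted by more than 15 mm (distance of any of tin, gouge, chuck_key from where it was at the start of the episode above 0.015 m).
It also fails if it takes over 58 s, if anything falls off the work surface, if the arm or the gripper's body presses on something with over 40 N, if the wrist force passes 120 N, or if a joint passes its speed limit or range.

## Working session

There is one attempt and no reset: what is moved stays moved. The work goes in short steps, Python scripts to look and compute and a shell command to move; the robot and the scene stay as the last step left them, time stands still between calls to the robot, and variables do not carry over. Pictures are saved under pics/ and viewed, about 8 in all and at most 12, crops included, and the job is handed in when it is done.

```bash
mkdir -p pics; ls
python3 - <<'E'
from station import *
import cv2,numpy as np
for n in("scene","side"):
    m=camera_model(n);print(n,m)
    cv2.imwrite(f"pics/{n}0.png",capture(n))
a=cv2.imread("pics/scene0.png");b=cv2.imread("pics/side0.png")
print(camera_model("wrist"),sense())
cv2.imwrite("pics/a.png",cv2.resize(a,(800,600)));cv2.imwrite("pics/b.png",cv2.resize(b,(800,600)))
E
```

```text
pics
scene {'mtx': array([[382.92562931,   0.        , 255.99325832],
       [  0.        , 382.92562931, 192.42356638],
       [  0.        ,   0.        ,   1.        ]]), 'xyz': array([1.29729099, 0.27324944, 0.77211268]), 'orientation': array([[-0.33028941, -0.64297187,  0.69101091],
       [ 0.94386944, -0.22157542,  0.24497922],
       [-0.00440371,  0.73313812,  0.68006552]])}
side {'mtx': array([[349.68059803,   0.        , 253.1721312 ],
       [  0.        , 349.68059803, 196.82089633],
       [  0.        ,   0.        ,   1.        ]]), 'xyz': array([ 0.23818381, -0.40670886,  0.54254785]), 'orientation': array([[ 0.77395157,  0.41177439, -0.48108297],
       [-0.63324428,  0.50423432, -0.58715367],
       [ 0.0008037 ,  0.75907154,  0.65100672]])}
{'mtx': array([[297.31863964,   0.        , 257.51898699],
       [  0.        , 297.31863964, 191.77890716],
       [  0.        ,   0.        ,   1.        ]]), 'tool_from_camera': array([[-4.37165349e-04,  9.68385276e-01,  2.49458946e-01,
         6.73486213e-02],
       [ 9.99999885e-01,  4.72377316e-04, -8.12876782e-05,
  
[... 290 characters left out ...]
4e-02,
       -6.84099426e+01, -1.48167341e+01]), 'joint_velocities': array([ 0.07526899, -0.1672543 ,  0.14947786,  0.09837497,  0.0099358 ,
       -0.00546531]), 'effort': array([-2.00540212e-04, -3.91690636e+01,  1.87935483e+01,  4.23196211e+00,
        1.34962201e-02, -7.51393145e-05]), 'tcp_pos': array([ 0.27273263, -0.56190496,  0.29128177]), 'ee_rot': array([[-8.99726113e-01, -4.36454041e-01, -8.89515470e-04],
       [-4.36454944e-01,  8.99724507e-01,  1.70073665e-03],
       [ 5.80254843e-05,  1.91843060e-03, -9.99998158e-01]]), 'wrist_force': array([-0.24562525,  0.13450029,  0.2911535 ]), 'moment': array([ 0.02749337,  0.00104592, -0.03896562]), 'gripper_width': 0.9985169736060777}
```

View pics/a.png

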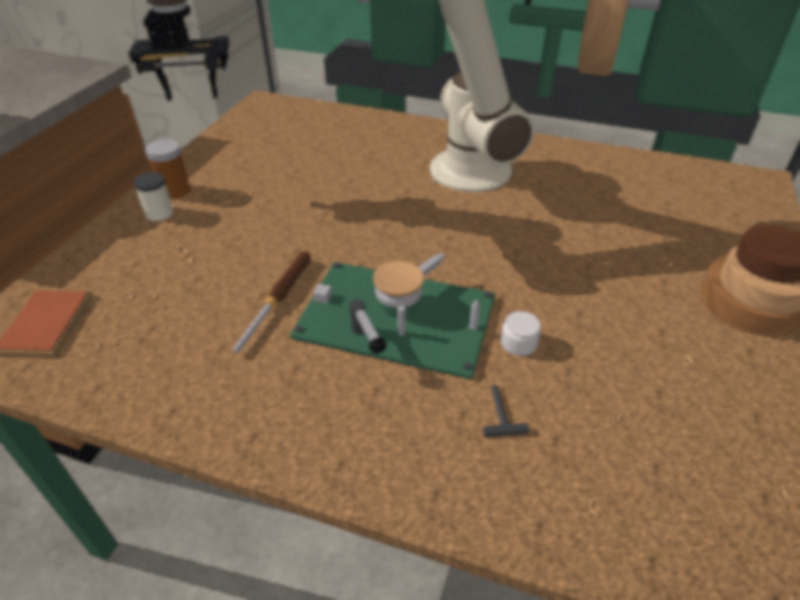

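View pics/b.png

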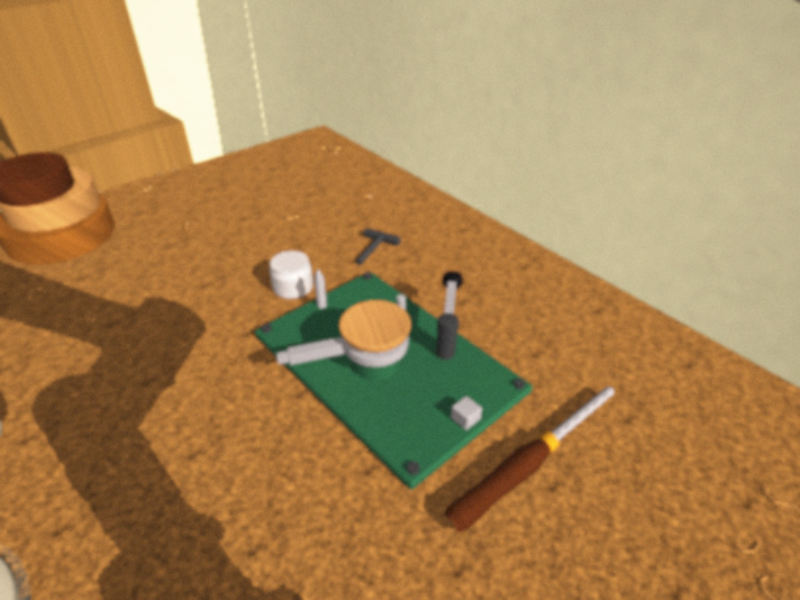

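The pin (475,300) is at the +y end by the tin and the block (322,293) is at the -y end. The arm's nose is at (440,258), towards the robot, and the lever's ball at (377,342).

```bash
cat > h.py <<'E'
import cv2,numpy as np
from station import *
def ray(n,u,v):
    m=camera_model(n);K=m["mtx"]
    d=np.array([(u-K[0,2])/K[0,0],-(v-K[1,2])/K[1,1],-1.])
    return m["xyz"],m["orientation"]@d
def onz(n,u,v,z):
    o,d=ray(n,u,v);return o+d*(z-o[2])/d[2]
def tri(p,q):
    o1,d1=ray("scene",*p);o2,d2=ray("side",*q)
    t=np.linalg.lstsq(np.c_[d1,-d2],o2-o1,rcond=None)[0]
    a=o1+t[0]*d1;b=o2+t[1]*d2
    return (a+b)/2,np.linalg.norm(a-b)
E
python3 - <<'E'
from h import *
crops=[]
for n,box in(("scene",(180,145,170,110)),("side",(155,140,200,180))):
    im=cv2.imread(f"pics/{n}0.png");h=cv2.cvtColor(im,cv2.COLOR_BGR2HSV)
    g=cv2.inRange(h,(65,90,20),(95,255,255));
    g=cv2.morphologyEx(g,cv2.MORPH_CLOSE,np.ones((9,9)))
    nn,l,s,c=cv2.connectedComponentsWithStats(g)
    k=[i for i in range(1,nn) if l[int(box[1]):,:][:,:].size and box[0]<c[i][0]<box[0]+box[2] and box[1]<c[i][1]<box[1]+box[3]]
    k=max(k,key=lambda i:s[i][4])
    cn=cv2.findContours((l==k).astype(np.uint8),0,1)[0][0][:,0]
    P=np.array([onz(n,u,v,.015)[:2] for u,v in cn],np.float32)*1000
    r=cv2.minAreaRect(P);print(n,"rect",r,cv2.boxPoints(r).round(1).tolist())
    x,y,w,hh=box
    cv2.imwrite(f"pics/c{n}.png",cv2.resize(im[y:y+hh,x:x+w],None,fx=3.3 if n=="side" else 4.5,fy=3.3 if n=="side" else 4.5,interpolation=2))
    o=cv2.inRange(h,(8,60,120),(20,200,255))  # wood top too; print only contours near hub
E
```

```text
scene rect ((565.2273559570312, 4.946990966796875), (209.07632446289062, 317.24237060546875), 2.4907426834106445) [[453.8999938964844, 158.89999389648438], [467.70001220703125, -158.10000610351562], [676.5999755859375, -149.0], [662.7999877929688, 168.0]]
side rect ((552.8760986328125, -46.92205047607422), (211.09823608398438, 238.8244171142578), 2.3015904426574707) [[442.6000061035156, 68.19999694824219], [452.20001220703125, -170.5], [663.0999755859375, -162.0], [653.5, 76.5999984741211]]
```

View pics/cscene.png

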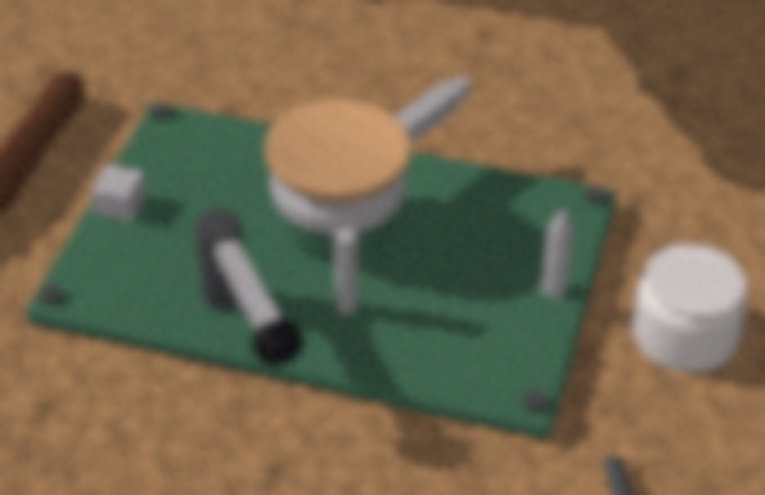

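View pics/cside.png

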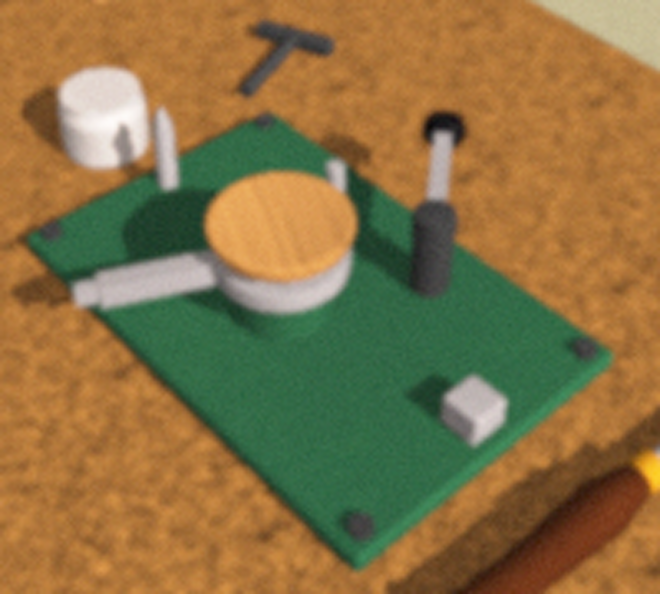

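Run:
```python
from h import *
S=lambda x,y:(180+x/4.5-.4,145+y/4.5-.4);D=lambda x,y:(155+x/3.3-.35,140+y/3.3-.35)
R={}
for n,a,b in[("bowltop",(338,148),(281,225)),("pintip",(561,210),(162,108)),("pinbase",(553,292),(170,186)),("ball",(277,341),(444,130)),
 ("postTop",(345,232),(337,164)),("pivtop",(218,224),(435,213)),("nose",(468,86),(77,290)),
 ("c1",(152,105),(362,555)),("c2",(615,190),(30,240)),("c3",(550,428),(270,116)),("c4",(32,313),(608,354)),("stubtop",(120,176),(475,396))]:
    p,e=tri(S(*a),D(*b));R[n]=p;print(n,(p*1000).round(1),round(e*1000,1))
C=[R[k][:2] for k in("c1","c2","c3","c4")]
yv=(C[1]-C[0]+C[2]-C[3]);xv=(C[3]-C[0]+C[2]-C[1]);th=np.arctan2(-yv[0],yv[1]);th2=np.arctan2(xv[1],xv[0])
print(np.degrees([th,th2]),np.linalg.norm(yv)/2,np.linalg.norm(xv)/2)
c=np.mean(C,0);t=th;M=np.array([[np.cos(t),-np.sin(t)],[np.sin(t),np.cos(t)]])
print("hub from plate",c-M@[.0175,0])
h=R["bowltop"][:2]
for k in R: print(k,(M.T@(R[k][:2]-h)*1000).round(1))
```

```text
bowltop [538.3   0.7  80.6] 0.2
pintip [547.9 144.   80. ] 0.1
pinbase [547.6 144.6  10.9] 0.0
ball [690.1  18.3  66.9] 0.6
postTop [603.8  27.9  76.2] 0.4
pivtop [620.7 -45.4  75.5] 0.4
nose [426.1  52.1  57.9] 0.5
c1 [ 461.4 -164.5   11.6] 0.0
c2 [443.4 159.2  10.5] 2.5
c3 [653.7 168.9   8.8] 2.2
c4 [ 667.8 -153.8    9. ] 0.6
stubtop [ 563.4 -140.3   37.6] 1.6
[2.83917154 2.79967146] 0.32362441138518105 0.20857493625409632
hub from plate [0.53913312 0.00157818]
bowltop [0. 0.]
pintip [ 16.7 142.6]
pinbase [ 16.4 143.3]
ball [152.5  10. ]
postTop [66.8 23.9]
pivtop [ 80.  -50.1]
nose [-109.5   56.8]
c1 [ -85.  -161.3]
c2 [-86.9 163. ]
c3 [123.6 162.2]
c4 [ 121.7 -160.8]
stubtop [  18.  -142.1]
```

All the points agree with the text to about 2 mm. The hub is at (538.6, 1) mm, the pin bears 86.3° and the nose 155.6°. I need about 69° clockwise, pushing from the arm's -x/-y side with closed fingers.

```bash
python3 -m inch '[{"hand":1,"slide":[4,13,-2],"yaw":0.17},{"hand":1,"slide":[17.2,56.2,-9],"yaw":0.693},{"hand":1,"slide":[17.2,56.2,-9],"yaw":0.693},{"hand":1,"slide":[17.2,56.2,-9],"yaw":0.693},{"hand":1,"slide":[17.2,56.2,-9],"yaw":0.693},{"hand":1,"slide":[17.2,56.2,-9],"yaw":0.693},{"hand":1,"slide":[17.2,56.2,-9],"yaw":0.693},{"hand":1,"slide":[17.2,56.2,-9],"yaw":0.693},{"hand":1,"slide":[17.2,56.2,-9],"yaw":0.693},{"hand":1,"slide":[17.2,56.2,-9],"yaw":0.693}]'
python3 -m inch '[{"hand":1,"slide":[0,0,0],"yaw":0},{"hand":1,"slide":[0,0,0],"yaw":0},{"hand":1,"slide":[0,0,0],"yaw":0}]'
```

```text
time_s: 1.35
tcp_pos: [0.4451, 0.0023, 0.2017]
ee_rot: [[-0.411, -0.912, -0.001], [-0.912, 0.411, -0.0], [0.0, 0.0, -1.0]]
wrist_force: [-0.2, -0.4, 1.2]
gripper_width: 0.019
time_s: 1.72
tcp_pos: [0.4445, -0.0013, 0.2023]
ee_rot: [[-0.415, -0.91, -0.0], [-0.91, 0.415, -0.0], [0.0, 0.0, -1.0]]
wrist_force: [0.6, -1.4, -0.4]
gripper_width: 0.005
```

```bash
cat >> h.py <<'E'
def wrist(name):
    s=sense();im=capture("wrist");cv2.imwrite(f"pics/{name}.png",im);np.savez(f"pics/{name}.npz",p=s["tcp_pos"],R=s["ee_rot"]);return im
def wz(name,u,v,z):
    m=camera_model("wrist");K=m["mtx"];T=m["tool_from_camera"];q=np.load(f"pics/{name}.npz")
    x,y=(u-K[0,2]),(v-K[1,2]);r=np.hypot(x,y);t=r/K[0,0]
    d=np.array([np.sin(t)*x/r,-np.sin(t)*y/r,-np.cos(t)])
    d=q["R"]@T[:3,:3]@d;o=q["p"]+q["R"]@T[:3,3]
    return o+d*(z-o[2])/d[2]
E
python3 - <<'E'
from h import *
cv2.imwrite("pics/w1b.png",cv2.resize(wrist("w1"),(768,576)))
E
```

```text
(no output)
```

View pics/w1b.png

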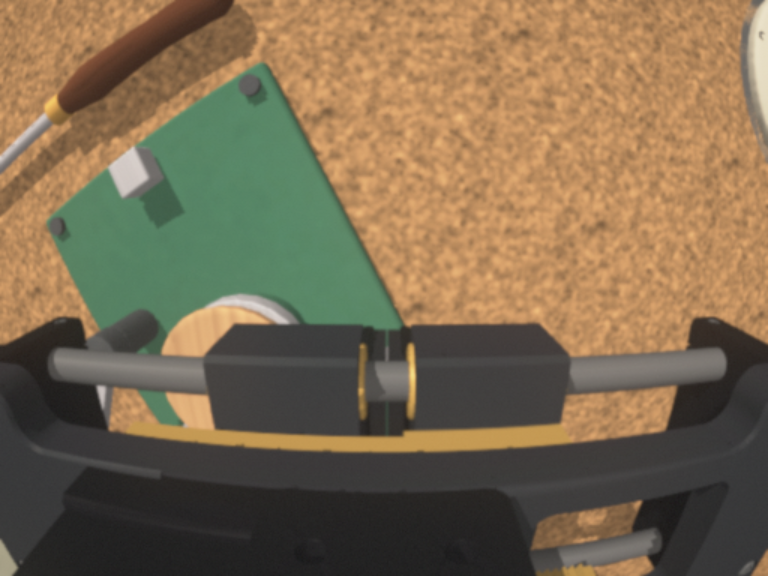

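```bash
python3 -m inch '[{"hand":1,"slide":[0,0,-4.5],"yaw":0},{"hand":1,"slide":[0,0,-8.8],"yaw":0},{"hand":1,"slide":[0,0,-8.8],"yaw":0},{"hand":1,"slide":[0,0,-8.8],"yaw":0}]'
cat > path.py <<'E'
import numpy as np
H=np.array([53.86,.1])
def p(f,s=1.65,r=8.5):
    f=np.radians(f);return H+r*np.array([np.cos(f),np.sin(f)])+s*np.array([-np.sin(f),np.cos(f)])
E
python3 - <<'E'
from path import *
c=np.array([44.45,-.1])
for f in np.r_[155.5:92:-4,92,89,86.3]: print(f,(p(f)-c).round(2),round(np.radians(f-155.5),3))
E
```

```text
time_s: 2.28
tcp_pos: [0.4458, -0.0004, 0.1155]
ee_rot: [[-0.413, -0.911, 0.002], [-0.911, 0.413, 0.0], [-0.001, -0.002, -1.0]]
wrist_force: [-0.5, 0.7, 1.2]
gripper_width: 0.002
155.5 [0.99 2.22] 0.0
151.5 [1.15 2.81] -0.07
147.5 [1.35 3.38] -0.14
143.5 [1.6  3.93] -0.209
139.5 [1.87 4.47] -0.279
135.5 [2.19 4.98] -0.349
131.5 [2.54 5.47] -0.419
127.5 [2.93 5.94] -0.489
123.5 [3.34 6.38] -0.559
119.5 [3.79 6.79] -0.628
115.5 [4.26 7.16] -0.698
111.5 [4.76 7.5 ] -0.768
107.5 [5.28 7.81] -0.838
103.5 [5.82 8.08] -0.908
99.5 [6.38 8.31] -0.977
95.5 [6.95 8.5 ] -1.047
92.0 [7.46 8.64] -1.108
89.0 [7.91 8.73] -1.161
86.3 [8.31 8.79] -1.208
```

```bash
python3 -m inch '[{"hand":1,"slide":[0.5,1.2,0],"yaw":0},{"hand":1,"slide":[0.99,2.22,0],"yaw":0},{"hand":1,"slide":[1.15,2.81,0],"yaw":-0.07},{"hand":1,"slide":[1.35,3.38,0],"yaw":-0.14},{"hand":1,"slide":[1.6,3.93,0],"yaw":-0.21},{"hand":1,"slide":[1.87,4.47,0],"yaw":-0.28},{"hand":1,"slide":[2.19,4.98,0],"yaw":-0.35},{"hand":1,"slide":[2.54,5.47,0],"yaw":-0.42},{"hand":1,"slide":[2.93,5.94,0],"yaw":-0.49},{"hand":1,"slide":[3.34,6.38,0],"yaw":-0.56}]'
```

```text
time_s: 3.52
tcp_pos: [0.4782, 0.0641, 0.1147]
ee_rot: [[-0.835, -0.551, -0.001], [-0.551, 0.835, -0.0], [0.001, -0.0, -1.0]]
wrist_force: [-1.6, -1.4, 1.0]
gripper_width: 0.007
```

```bash
python3 -m inch '[{"hand":1,"slide":[0.45,0.41,0],"yaw":-0.07},{"hand":1,"slide":[0.92,0.78,0],"yaw":-0.14},{"hand":1,"slide":[1.42,1.12,0],"yaw":-0.21},{"hand":1,"slide":[1.94,1.43,0],"yaw":-0.28},{"hand":1,"slide":[2.48,1.7,0],"yaw":-0.35},{"hand":1,"slide":[3.04,1.93,0],"yaw":-0.42},{"hand":1,"slide":[3.61,2.12,0],"yaw":-0.49},{"hand":1,"slide":[3.61,2.12,0],"yaw":-0.49},{"hand":1,"slide":[3.61,2.12,0],"yaw":-0.49}]'
python3 - <<'E'
from h import *
from path import *
s=sense();print(s["tcp_pos"],s["wrist_force"])
a=capture("scene");b=capture("side")
cv2.imwrite("pics/s1.png",a);cv2.imwrite("pics/d1.png",b)
A=cv2.resize(a[135:235,200:330],None,fx=4,fy=4,interpolation=2);B=cv2.resize(b[130:230,170:270],None,fx=4,fy=4,interpolation=2)
cv2.imwrite("pics/ab1.png",np.hstack([A[:,:400],B]))
E
```

```text
time_s: 4.65
tcp_pos: [0.5147, 0.0854, 0.1147]
ee_rot: [[-0.995, -0.096, 0.001], [-0.096, 0.995, 0.001], [-0.001, 0.001, -1.0]]
wrist_force: [0.1, -0.8, -0.4]
gripper_width: 0.003
[0.51472511 0.08536428 0.11466489] [ 0.06449668 -0.84446881 -0.36643358]
```

View pics/ab1.png

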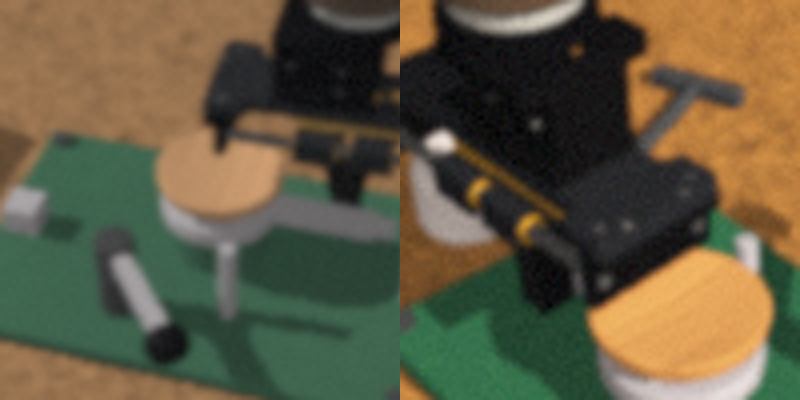

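Run:
```python
from h import *
a=cv2.imread("pics/s1.png")
cv2.imwrite("pics/s1c.png",cv2.resize(a[165:225,250:330],None,fx=10,fy=10,interpolation=2))
```

```text
(no output)
```

View pics/s1c.png

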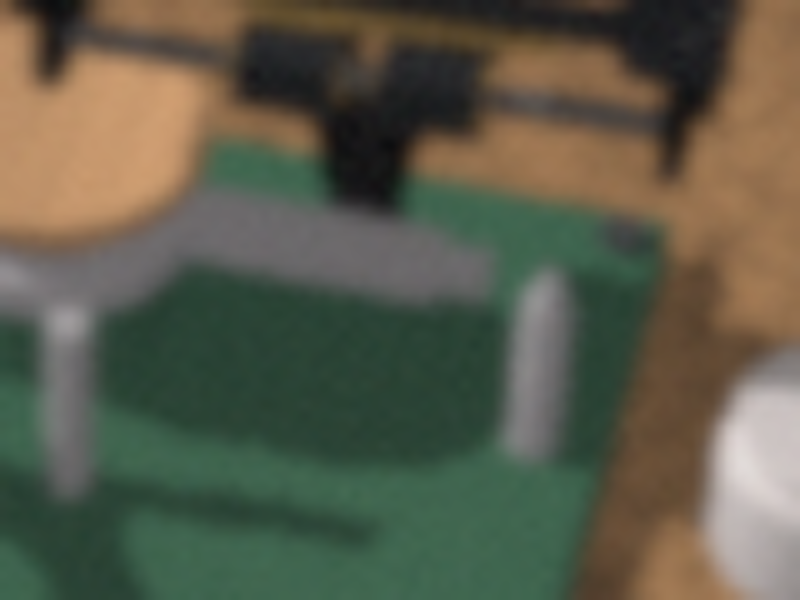

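Run:
```python
from h import *
P=lambda x,y,z:(onz("scene",250+x/10-.45,165+y/10-.45,z)*1000)[:2]
a=P(200,265,.05);b=P(375,298,.05);n=P(487,300,.052)
print(a,b,n,np.degrees(np.arctan2(*(b-a)[::-1])))
H=np.array([538.6,1])
for q,off in((a,7),(b,7),(n,4)):
    d=q-H;r=np.hypot(*d);print(r,np.degrees(np.arctan2(d[1],d[0]))+np.degrees(np.arcsin(off/r)))
```

```text
[545.95785594  46.93834055] [543.03366945  96.6422927 ] [535.87687426 126.42266318] 93.36694842885125
46.52385599451253 89.55394412773587
95.74500288193242 91.53853664967271
125.45222139301895 93.07095267727412
```

```bash
python3 -m inch '[{"hand":1,"slide":[0.33,0.1,0],"yaw":-0.04},{"hand":1,"slide":[0.66,0.17,0],"yaw":-0.08},{"hand":1,"slide":[0.66,0.17,0],"yaw":-0.08},{"hand":1,"slide":[-0.6,0.17,0],"yaw":-0.08},{"hand":1,"slide":[-0.6,0.17,6],"yaw":-0.08},{"hand":1,"slide":[-0.6,0.17,12],"yaw":-0.08},{"hand":1,"slide":[5,0.17,14],"yaw":-0.08},{"hand":1,"slide":[13.5,0.17,14],"yaw":-0.08},{"hand":1,"slide":[13.5,0.17,14],"yaw":-0.08},{"hand":1,"slide":[13.5,0.17,14],"yaw":-0.08}]'
python3 -m inch '[{"hand":1,"slide":[0,0,0],"yaw":0},{"hand":1,"slide":[0,0,0],"yaw":0}]'
python3 - <<'E'
from h import *
cv2.imwrite("pics/w2b.png",cv2.resize(wrist("w2")[:300],(768,450)))
E
```

```text
time_s: 6.0
tcp_pos: [0.6497, 0.0864, 0.253]
ee_rot: [[-1.0, -0.014, -0.001], [-0.014, 1.0, -0.0], [0.001, -0.0, -1.0]]
wrist_force: [-0.2, 0.4, -0.5]
gripper_width: 0.005
time_s: 6.25
tcp_pos: [0.6483, 0.0866, 0.2548]
ee_rot: [[-1.0, -0.015, 0.0], [-0.015, 1.0, 0.0], [-0.0, 0.0, -1.0]]
wrist_force: [0.2, -0.2, 0.2]
gripper_width: 0.007
```

View pics/w2b.png

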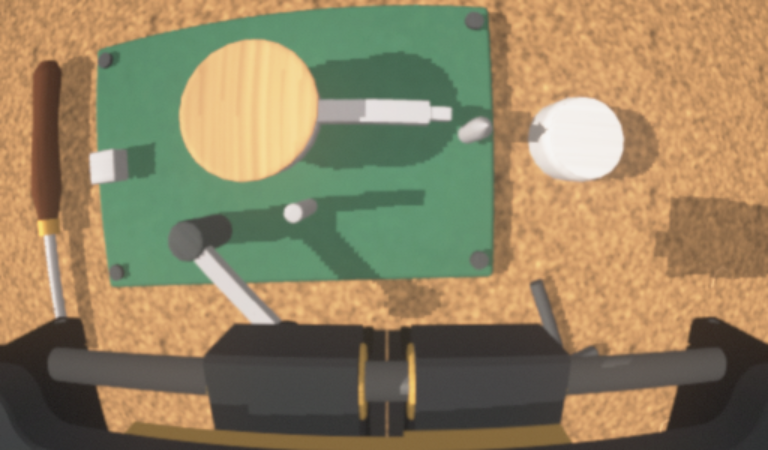

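Seen from above, the nose end is at (452,113), the pin's tip near (485,123) and its base near (465,134), and the bowl's centre is at (250,110). The lever is unmoved.

Run:
```python
from h import *
im=cv2.imread("pics/w2.png");h=cv2.cvtColor(im,cv2.COLOR_BGR2HSV)
m=cv2.inRange(h,(0,0,150),(180,60,255));m[:,:200]=0;m[110:]=0;m[:,335:]=0
n,l,s,c=cv2.connectedComponentsWithStats(m);print(s,c)
W=lambda x,y,z:(wz("w2",x/1.5-.2,y/1.5-.2,z)*1000)[:2]
b=W(250,110,.086);print("bowl",b)
k=1+np.argmax([s[i][4] if c[i][0]<305 else 0 for i in range(1,n)]);ys,xs=np.where(l==k)
e=[]
for x in range(xs.min()+2,xs.max()-1):
    y=ys[xs==x].mean();e.append((wz("w2",x,y,.065)*1000)[:2])
e=np.array(e);f=cv2.fitLine(e.astype(np.float32),2,0,.01,.01).ravel();f=f*np.sign(f[1]);
print("ends",e[0],e[-1],"bearing",np.degrees(np.arctan2(f[1],f[0])))
pin=W(486,122,.080);pb=W(466,133,.015);print("pin",pin,pb)
for H in(b,np.array([538.6,1.])):
  for q in(e[-1],e[len(e)//2],pin,pb,[547.8,144.3]): d=q-H;print(np.hypot(*d),np.degrees(np.arctan2(d[1],d[0])))
```

```text
[[     0      0    512    384 195104]
 [   211     66     90     17   1260]
 [   305     78     21     17    232]
 [   210     84      1      2      2]
 [   209     87      1      2      2]
 [   208     90      1      1      1]
 [   204     92      4      6      6]
 [   203     99      1      1      1]] [[255.44156962 192.39107348]
 [254.12063492  73.82698413]
 [314.64655172  86.38793103]
 [210.          84.5       ]
 [209.          87.5       ]
 [208.          90.        ]
 [205.5         94.5       ]
 [203.          99.        ]]
bowl [539.89377695   4.2466462 ]
ends [539.06290832  43.59631624] [539.46962575 123.60488016] bearing 89.73233
pin [545.90331925 145.25939422] [546.81172641 144.53474419]
119.35898758946028 90.20360531818348
79.86233269684499 90.43239193615437
141.14074430141878 87.55970159174277
140.45856493141468 87.17689173345092
140.27633540189785 86.76899607839366
122.6079642108278 89.5936128353558
83.10957812748084 89.52355775343972
144.44414592392894 87.10180108307088
143.76945169367275 86.72563635166476
143.59502080504046 86.32659641287724
```

```bash
python3 -m inch '[{"hand":1,"slide":[-6,0.08,0],"yaw":0},{"hand":1,"slide":[-11,0.08,0],"yaw":-0.048},{"hand":1,"slide":[-14.3,0.08,-1],"yaw":-0.048},{"hand":1,"slide":[-14.3,0.08,-6],"yaw":-0.048},{"hand":1,"slide":[-14.3,0.08,-11],"yaw":-0.048},{"hand":1,"slide":[-14.3,0.08,-14],"yaw":-0.048},{"hand":1,"slide":[-14.3,0.08,-14],"yaw":-0.048},{"hand":1,"slide":[-13.4,0.08,-14],"yaw":-0.048},{"hand":1,"slide":[-12.8,0.08,-14],"yaw":-0.048},{"hand":1,"slide":[-12.42,0.08,-14],"yaw":-0.048}]'
python3 -m inch '[{"hand":1,"slide":[0,0,0],"yaw":0},{"hand":1,"slide":[-1.3,0,0],"yaw":0},{"hand":1,"slide":[-1.3,0,6],"yaw":0},{"hand":1,"slide":[-1.3,0,12],"yaw":0},{"hand":1,"slide":[5,0,14],"yaw":0},{"hand":1,"slide":[11,0,14],"yaw":0},{"hand":1,"slide":[12.5,0,14],"yaw":0},{"hand":1,"slide":[12.5,0,14],"yaw":0},{"hand":1,"slide":[12.5,0,14],"yaw":0}]'
python3 -m inch '[{"hand":1,"slide":[0,0,0],"yaw":0}]'
python3 - <<'E'
from h import *
cv2.imwrite("pics/w3b.png",cv2.resize(wrist("w3")[:230],(768,345)))
im=cv2.imread("pics/w3.png");h=cv2.cvtColor(im,cv2.COLOR_BGR2HSV)
m=cv2.inRange(h,(0,0,150),(180,60,255));m[:,:200]=0;m[110:]=0;m[:,335:]=0
n,l,s,c=cv2.connectedComponentsWithStats(m);k=1+np.argmax([s[i][4] if c[i][0]<302 else 0 for i in range(1,n)]);print(s[1:],c[k])
ys,xs=np.where(l==k)
sel=range(245,xs.max()-1)
e=np.array([(wz("w3",x,ys[xs==x].mean(),.065)*1000)[:2] for x in sel])
f=cv2.fitLine(e.astype(np.float32),2,0,.01,.01).ravel();print(e[0],e[-1],np.degrees(np.arctan2(f[1],f[0])))
E
```

```text
time_s: 7.55
tcp_pos: [0.5258, 0.0874, 0.1153]
ee_rot: [[-0.999, 0.034, 0.001], [0.034, 0.999, 0.001], [-0.001, 0.001, -1.0]]
wrist_force: [-2.0, 0.8, 1.1]
gripper_width: 0.002
time_s: 8.68
tcp_pos: [0.6488, 0.0873, 0.254]
ee_rot: [[-0.999, 0.033, -0.001], [0.033, 0.999, -0.0], [0.001, -0.0, -1.0]]
wrist_force: [-0.1, 0.7, 0.3]
gripper_width: 0.007
time_s: 8.8
tcp_pos: [0.6491, 0.0874, 0.2548]
ee_rot: [[-0.999, 0.033, 0.0], [0.033, 0.999, 0.0], [-0.0, 0.0, -1.0]]
wrist_force: [0.0, -0.1, -0.3]
gripper_width: 0.006
[[ 200   71   95   28 1294]
 [ 300   75   20   18  197]] [247.28593509  78.69938176]
[544.53350974  79.70911769] [547.51008271 123.71732378] 85.84241
```

View pics/w3b.png

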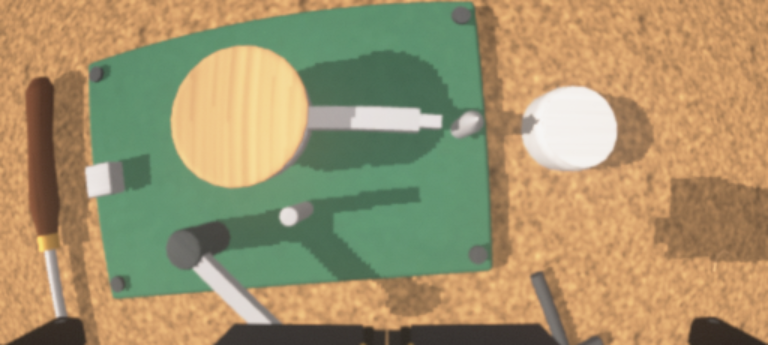

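Run:
```python
from h import *
W=lambda x,y,z:(wz("w3",x/1.5-.2,y/1.5-.2,z)*1000)[:2].round(1)
print("pin",W(479,115,.080),W(459,127,.015),"bowl",W(240,116,.086),"nose",W(442,121,.064))
print("piv",W(183,246,.076),"leverpts",W(205,262,.074),W(248,310,.074))
```

```text
pin [545.4 146.7] [546. 145.] bowl [539.8   3.9] nose [547.4 126.2]
piv [618.4 -45.6] leverpts [630.3 -31.5] [664.   -4.5]
```

The arm line is within about 1-3 mm of the pin, inside the 7 mm tolerance. Next the lever: pivot (621,-45), ball bearing 42.5°, home 92.8°.

```bash
python3 -m inch '[{"hand":1,"slide":[2,-5,0],"yaw":-0.17},{"hand":1,"slide":[4.2,-10,0],"yaw":-0.35},{"hand":1,"slide":[4.2,-12.3,0],"yaw":-0.52},{"hand":1,"slide":[4.2,-12.3,0],"yaw":-0.7},{"hand":1,"slide":[4.2,-12.3,-3],"yaw":-0.796},{"hand":1,"slide":[4.2,-12.3,-8],"yaw":-0.796},{"hand":1,"slide":[4.2,-12.3,-13.7],"yaw":-0.796},{"hand":1,"slide":[4.2,-12.3,-13.7],"yaw":-0.796},{"hand":1,"slide":[4.2,-12.3,-13.7],"yaw":-0.796}]'
python3 - <<'E'
from station import *
import numpy as np
s=sense();print(s["tcp_pos"],s["joints"].round(1))
c=s["tcp_pos"][:2]*100
for f in list(np.arange(42.5,92,4))+[92.8]:
    t=np.radians(f);q=np.array([62.1,-4.5])+5.8*np.array([np.cos(t),np.sin(t)])+1.55*np.array([np.sin(t),-np.cos(t)])
    print(f,(q-c).round(2),round(np.radians(f-42.5),2))
E
```

```text
time_s: 9.98
tcp_pos: [0.6935, -0.0356, 0.1199]
ee_rot: [[-0.676, 0.737, 0.004], [0.737, 0.676, -0.001], [-0.003, 0.002, -1.0]]
wrist_force: [-0.6, 0.1, 0.6]
gripper_width: 0.008
[ 0.6935324  -0.03561787  0.11987296] [ 1.040e+01  3.690e+01 -4.000e-01  1.000e-01 -5.250e+01 -1.479e+02]
42.5 [-1.93  1.84] 0.0
46.5 [-2.14  2.2 ] 0.07
50.5 [-2.37  2.55] 0.14
54.5 [-2.62  2.88] 0.21
58.5 [-2.9  3.2] 0.28
62.5 [-3.2   3.49] 0.35
66.5 [-3.52  3.76] 0.42
70.5 [-3.86  4.01] 0.49
74.5 [-4.21  4.24] 0.56
78.5 [-4.58  4.44] 0.63
82.5 [-4.96  4.61] 0.7
86.5 [-5.35  4.76] 0.77
90.5 [-5.75  4.88] 0.84
92.8 [-5.99  4.93] 0.88
```

```bash
python3 -m inch '[{"hand":1,"slide":[-0.9,0.9,0],"yaw":0},{"hand":1,"slide":[-1.7,1.8,0],"yaw":0},{"hand":1,"slide":[-1.93,2.2,0],"yaw":0.07},{"hand":1,"slide":[-2.15,2.55,0],"yaw":0.14},{"hand":1,"slide":[-2.4,2.88,0],"yaw":0.21},{"hand":1,"slide":[-2.7,3.2,0],"yaw":0.28},{"hand":1,"slide":[-3.0,3.49,0],"yaw":0.35},{"hand":1,"slide":[-3.3,3.76,0],"yaw":0.42},{"hand":1,"slide":[-3.65,4.0,0],"yaw":0.49},{"hand":1,"slide":[-4.0,4.22,0],"yaw":0.56}]'
python3 -m inch '[{"hand":1,"slide":[-0.37,0.2,0],"yaw":0.07},{"hand":1,"slide":[-0.75,0.38,0],"yaw":0.14},{"hand":1,"slide":[-1.13,0.53,0],"yaw":0.21},{"hand":1,"slide":[-1.35,0.6,0],"yaw":0.25},{"hand":1,"slide":[-1.45,0.63,0],"yaw":0.27}]'
```

```text
time_s: 11.22
tcp_pos: [0.6532, 0.0073, 0.1195]
ee_rot: [[-0.965, 0.263, 0.006], [0.263, 0.965, 0.001], [-0.005, 0.002, -1.0]]
wrist_force: [1.5, -0.7, 1.4]
gripper_width: 0.005
time_s: 11.85
tcp_pos: [0.6386, 0.0138, 0.1192]
ee_rot: [[-1.0, -0.003, 0.005], [-0.003, 1.0, 0.001], [-0.005, 0.001, -1.0]]
wrist_force: [2.7, 0.6, 1.3]
gripper_width: 0.001
```

```bash
python3 -m inch '[{"hand":1,"slide":[-0.15,0.02,0],"yaw":0.02},{"hand":1,"slide":[-0.25,0.03,0],"yaw":0.04},{"hand":1,"slide":[-0.3,0.03,0],"yaw":0.05},{"hand":1,"slide":[-0.3,0.03,0],"yaw":0.05}]'; python3 -m inch '[{"hand":1,"slide":[-0.1,0,0],"yaw":0},{"hand":1,"slide":[-0.2,0,0],"yaw":0},{"hand":1,"slide":[-0.2,0,0],"yaw":0}]'
```

```text
time_s: 12.35
tcp_pos: [0.6351, 0.0132, 0.1174]
ee_rot: [[-0.999, -0.051, 0.001], [-0.051, 0.999, 0.0], [-0.001, 0.0, -1.0]]
wrist_force: [2.3, 0.7, 1.4]
gripper_width: 0.004
time_s: 12.72
tcp_pos: [0.6348, 0.0132, 0.1175]
ee_rot: [[-0.999, -0.051, 0.005], [-0.051, 0.999, 0.001], [-0.005, 0.0, -1.0]]
wrist_force: [7.6, -0.5, -1.3]
gripper_width: 0.008
```

The force rose to 7.6 N with no further motion, so the lever is on its stop. I'll press slightly more, back off and check.

```bash
python3 -m inch '[{"hand":1,"slide":[-0.15,0,0],"yaw":0},{"hand":1,"slide":[-0.15,0,0],"yaw":0},{"hand":1,"slide":[1.6,0,0],"yaw":0},{"hand":1,"slide":[2.5,0,3],"yaw":0},{"hand":1,"slide":[3.5,2,9],"yaw":0},{"hand":1,"slide":[5.5,5,14],"yaw":0},{"hand":1,"slide":[5.5,7,14],"yaw":0},{"hand":1,"slide":[5.5,7,14],"yaw":0},{"hand":1,"slide":[5.5,7,14],"yaw":0}]'
python3 - <<'E'
from h import *
cv2.imwrite("pics/w4b.png",cv2.resize(wrist("w4")[:240],(768,360)))
E
```

```text
time_s: 13.85
tcp_pos: [0.6862, 0.0823, 0.2548]
ee_rot: [[-0.999, -0.05, -0.006], [-0.05, 0.999, -0.002], [0.006, -0.001, -1.0]]
wrist_force: [-0.3, 0.5, 0.3]
gripper_width: 0.009
```

View pics/w4b.png

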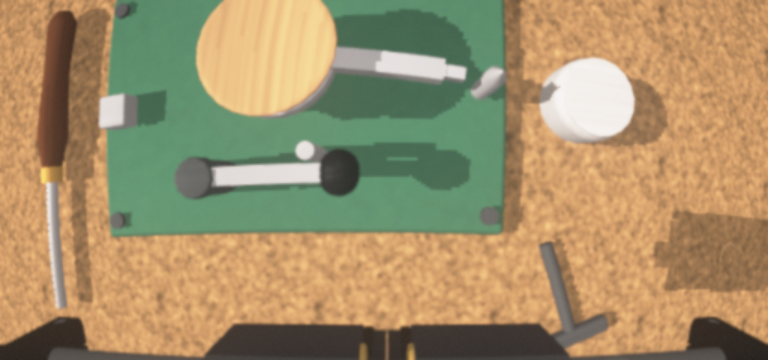

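Run:
```python
from h import *
W=lambda x,y,z:(wz("w4",x/1.5-.2,y/1.5-.2,z)*1000)[:2]
B=lambda a,b:np.degrees(np.arctan2(*(b-a)[::-1]))
print("lever bar",B(W(212,176.5,.074),W(320,174,.074)),"ball-piv",B(W(194,177,.076),W(339,172,.068)))
e=[W(115,235,.015),W(500,232,.015)];print("plate edge",B(*e),e)
n=W(466,73,.064);a=W(380,62,.066);p=W(496,77,.080);pb=W(480,94,.015)
print("bar",B(a,n),n,"pin",p,pb)
u=(n-a)/np.hypot(*(n-a))
for q in(p,pb,np.array([547.8,144.3])):print("off",u[0]*(q-n)[1]-u[1]*(q-n)[0])
```

```text
lever bar 91.55326720093169 ball-piv 92.22260889286535
plate edge 92.40544994461027 [array([ 667.79239083, -151.55908883]), array([654.37189306, 167.91796362])]
bar 87.14886480672246 [547.22086866 126.2314365 ] pin [551.66365536 142.23157874] [550.228638   145.58318557]
off -3.6414214955623954
off -2.041467666593534
off 0.32033688772395896
```

```bash
python3 -c "
from station import *
print(finish_job())"
```

```text
the job is handed in; nothing more can be done
None
```

I handed the job in at about 14 s of robot time. The index arm points at the tall pin and the clamp lever is home against its stop post. I used only pushes with closed fingers, and no verdict came back.

- **Index arm:** I pushed it round about 69° in two stages, with a look from above in between. Its line passes within about 3.6 mm of the pin's axis, against the 7 mm limit. The checks disagreed on the side: about +1 to +3 mm before the lever push and +0.3 to -3.6 mm after it. That is about what the camera calibration allows. I saw no sign that the lever push moved the arm.
- **Clamp lever:** I pushed it until it stopped moving, when the force rose from about 2 N to 7.6 N. In the last picture it lies against the post at a bearing of 91.6–92.2°, where home is 92.4–92.8°. That is within about 0.02 rad, against the 0.06 rad limit.
- **Everything else:** The tin, gouge and chuck key look untouched; I checked this by eye and did not measure it. The robot was clear of everything at hand-in.

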